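Draw the slotted spring seat off the governor's leaning rod

TASK

The spring is already out of this overspeed governor. Take the domed spring seat off the leaning rod: turn it until its slot lines up with the cross pin, which you have to feel for, and draw it up off the rod's open end without forcing it against the pin. Then lay it gently in the parts tray with its flat side down, let go of it, and leave the other parts on the bench where they are.

Things in the scene. Friction and masses are not known exactly. Their poses are not given: they have to be found in the camera images.
- governor: Overspeed governor fixed to the bench: grey base, x = -15 to 285 mm, 60 mm either side; 200 mm sheave between cheek plates, top 225 mm, from x = 85 mm on. In front a 14 mm steel rod leans 35 degrees from vertical towards -x; its foot is fixed, its upper end open, the loose spring seat sits on it. Origin on the bench 125 mm below where the seat's underside meets the rod's axis; x from rod to sheave.
- switch_edge (a point): Middle of the lower front edge of the grey overspeed switch, which hangs out above the rod from the sheave's side and closes the space straight above the seat; only along the leaning rod is there room. Switch and its plate reach from here 47 mm up and towards the governor's +x, 22 mm (box) and 51 mm (plate) either side.
- rod_tip (a point): Centre of the rod's open upper end. z points along the rod's axis, out of the open end. The seat's underside rests at z = -45 mm on a fixed distance tube of 24 mm diameter, 52 mm long. The rod is clamped and does not turn.
- pin_center (a point): Middle of the straight steel cross pin through the rod (5 mm thick, 26 mm long, standing out 6 mm on both sides of the rod), on the rod's axis 12.5 mm below its tip; its underside is 4 mm above the resting seat. The pin lies square to the rod, but which way it points round the rod differs from job to job and is not measured (this frame does not turn with it).
- seat_center (a point): Spring seat, loose steel collar on the rod: 40 mm diameter, knurled rim 18 mm high, 26 mm high in all, about 0.17 kg, flat underside, domed top (33 mm across at the top). Point half-way up on its axis; z along the axis, from flat to domed side. 17 mm bore, 1.5 mm clear of the rod all round.
- seat_slot (a point): Slot of the spring seat at its domed face, on the axis 26 mm above the flat side: cut right through the seat's height, 9 mm wide, 31 mm long, along this frame's y. The seat passes the pin only with the slot within about 7 degrees of it; otherwise the pin stops it after 4 mm of lift. At the start it is 26 to 90 degrees out of line, to either side; both ends of the slot are alike, so it may be turned either way.
- tray: Parts tray of sheet steel fixed to the bench, empty, 200 mm (x) by 170 mm (y), rim 22 mm high, walls 3 mm, rubber-lined floor 3 mm above the bench. Origin at the centre of its underside.
- pawl: Bystander: red-painted pawl arm lying on the bench, 115 mm long, 22 mm high; origin under its hub, x along the arm.
- knob: Bystander: brass knurled knob standing on the bench, 32 mm in diameter, 28 mm high; origin under its centre.
- cover: Bystander: cast aluminium cover plate lying on the bench, 130 mm (x) by 85 mm, 17 mm high; origin under its centre.
Things that resemble listed ones, but are neither listed nor needed, are in the scene too. Of the things shaped like the part that bears seat_center, the bare steel one is meant.

How it is judged:
By the outcome, as a careful person would: the job done as asked, in the order asked, and still so for the second after the job is handed in, with the robot touching nothing.
It also fails if it takes over 72 s, if anything falls off the work surface, if the arm or the gripper's body presses on something with over 40 N, if the wrist force passes 120 N, or if a joint passes its speed limit or range.

ROBOT

A 6-joint arm with a two-finger parallel gripper is mounted at the origin on the work surface. World frame = base frame: x ahead of the robot, y to its left, z up, the work surface at z = 0. Lengths are in mm, angles in rad, forces in N, time in s.
With the tool pointing down it reaches from about 300 to 775 mm from the base axis. Payload 14.6 kg.
Tool frame: the origin (TCP) lies on the front face of the gripper's body, between the roots of the fingers; the fingertips stand 97 mm ahead of it and the grasp point (between the pads) lies 78 mm ahead of it; z points along the fingers, y is the line along which they close (so a half turn about z gives the same grasp; the last joint's range is limited). The gripper opens to 94 mm and grips with 3 to 60 N. Pads are 16 mm wide; open, the fingers measure 119 mm over their backs; the gripper's body (75 mm by 177 mm) begins 78 mm behind the grasp point.
Start: joints at [-1.404, 0.3, 1.521, -0, 1.321, -0.067], TCP at [127.415, -535.028, 302.646] pointing down, gripper open.
Joint ranges: [-3.03, 3.03], [-0.79, 2.21], [0.23, 2.52], [-1.04, 4.18], [0, 3.07], [-2.55, 2.55]. Speed limits (rad/s): [2.22, 2.22, 2.57, 3.14, 3.14, 3.14].

INTERFACE

Orientations are given as [roll, pitch, yaw] about the fixed x, y, z axes, in that order (R = Rz(yaw) Ry(pitch) Rx(roll)).
In Python, from cell import * gives the robot as it stands.
- The arm moves only by the tool carry_out, never from a script. Its arguments are lists of equal length, an entry for each row: "slide": the shift along the world's x, y, z scaled (see below), a list of three; "dr": the turn, a rotation vector about the world's x, y, z scaled (see below), a list of three; "gripper": the opening in per cent of the stroke, from 0 (shut) to 100 (fully open). A call has 1 to 10 rows; each row is the pose to reach, as a shift and turn from the pose commanded when the call began, turning the shorter way round; what a row does not reach only later rows make up. The controller multiplies each number of a shift by 0.25 m and each number of a turn by 360 degrees. A row lasts 1/12 s, in which the tool goes at most 41.7 mm and 7.16 degrees, less where a joint would pass 70% of its speed; a pose out of reach is approached as far as the arm can. A call with a number of a shift or a turn outside -1 to 1 is refused whole. A call with a gripper value outside its range is refused whole. The fingers move at their own pace and stop on an object; "newtons" is the grip in N (left out, the last holds). Time passes only in rows, so rows that repeat a pose let the fingers close. It gives the time, the measured TCP pose, the force, the opening and the grip force at its end, in the units of the state.
- read_state(): the state, without advancing time (a new reading comes with each control period).
- camera(name): name is "side" or "top"; returns the picture (480x640x3 uint8, red, green, blue); there is no depth.
- camera_model(name): a dict with "vfov" (degrees; the focal length in pixels is half the picture's height over the tangent of half this angle, whatever the lens; pixels are square), "cx", "cy" (the principal point, pixels), "R" (3x3) and "t" (3): a world point X has camera coordinates R X + t. Camera axes: x right, y down, z forward; pixel columns grow to the right and rows downward; lengths in mm; the calibration is good to about 2 mm. A picture is of the moment at which its call begins. camera_model takes no time and is no camera call.
- sign_off(): hands the job in; it is judged then, once.
The state is a dict: "clock": time; "joints": joint angles; "qd": joint speeds; "effort": joint torques, N m; "eef_pos": TCP position; "eef_rot": TCP orientation; "wrist_force": force on the tool from outside, world axes, zero at the start; "moment": the same for the moment, N m; "finger_gap": finger opening in mm; "finger_force": force on a finger pad.
Only numpy, scipy, OpenCV 4.12 (cv2) and the standard library are available. Lean on these libraries where they do the work, as an engineer would, in place of code of your own. Each camera call takes 0.05 s, during which the arm holds its last target. There are 200 camera calls.

## Working session

There is one attempt and no reset: what is moved stays moved. The work goes in short steps, Python scripts to look and compute and a tool call to move; the robot and the scene stay as the last step left them, time stands still between calls to the robot, and variables do not carry over. Pictures are saved under pics/ and viewed, at most 10 in all, crops included, and the job is handed in when it is done.

Besides the shell and the picture viewer there is one more tool, called after ">>>" in YAML: its name, and indented under it one key for each argument. carry_out: Moves the arm, as the interface text tells. Its arguments: {"type":"object","properties":{"slide":{"type":"array","items":{"type":"array","items":{"type":"number","minimum":-1,"maximum":1}}},"dr":{"type":"array","items":{"type":"array","items":{"type":"number","minimum":-1,"maximum":1}}},"gripper":{"type":"array","items":{"type":"number"}},"newtons":{"type":"number"}},"required":["slide","dr","gripper"]}

```bash
mkdir -p pics; ls; python3 - <<'E'
from cell import *
import cv2,json,numpy as np
for n in("side","top"):
    cv2.imwrite(f"pics/{n}0.png",camera(n)[:,:,::-1]); m=camera_model(n); print(n,m)
s=read_state();print(s)
E
```

```text
pics
side {'vfov': 48.87584440067927, 'cx': 322.8949004006062, 'cy': 232.75809805572584, 'R': array([[ 0.78929738, -0.61375874,  0.0176024 ],
       [-0.38845655, -0.52134827, -0.75980095],
       [ 0.47551146,  0.59287113, -0.64991743]]), 't': array([-483.04391845,  364.87347497,  718.45011894])}
top {'vfov': 50.439950677599285, 'cx': 311.3995475339968, 'cy': 250.2109010529128, 'R': array([[-0.02759536, -0.99958309,  0.00849352],
       [-0.99079114,  0.02622393, -0.13283534],
       [ 0.13255723, -0.01208094, -0.99110173]]), 't': array([  7.73619872, 624.27193539, 936.15311612])}
{'clock': 0.1, 'joints': array([-1.40360475e+00,  3.00420085e-01,  1.52152273e+00, -2.20487388e-05,
        1.32070095e+00, -6.65937017e-02]), 'qd': array([ 0.00081001, -0.00151322, -0.00027132,  0.00032079, -0.00044861,
       -0.00040384]), 'effort': array([ 1.02365553e-03, -5.32646406e+01, -3.53282690e+01,  7.08797760e-02,
        2.34999123e-02, -4.68025814e-05]), 'eef_pos': array([ 127.38797444, -534.90402859,  302.13894308]), 'eef_rot': array([-3.14054245e+00, -4.86361615e-05,  2.33790721e-01]), 'wrist_force': array([-0.27950335,  0.61863704,  0.06226937]), 'moment': array([ 0.00589977, -0.02615905,  0.06273786]), 'finger_force': 0.0, 'finger_gap': 93.56784396754618}
```

View pics/side0.png

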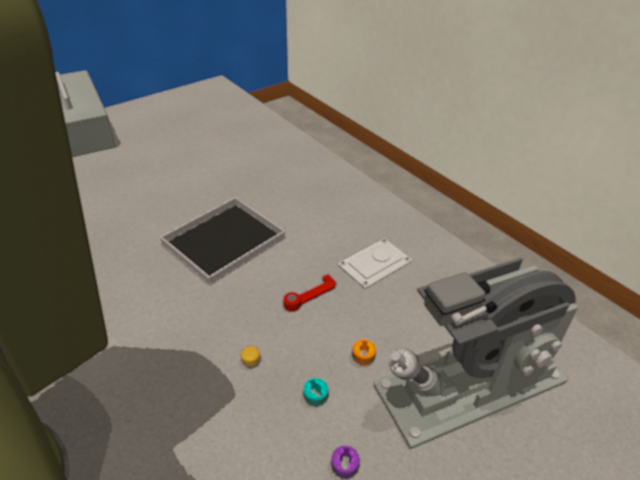

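View pics/top0.png

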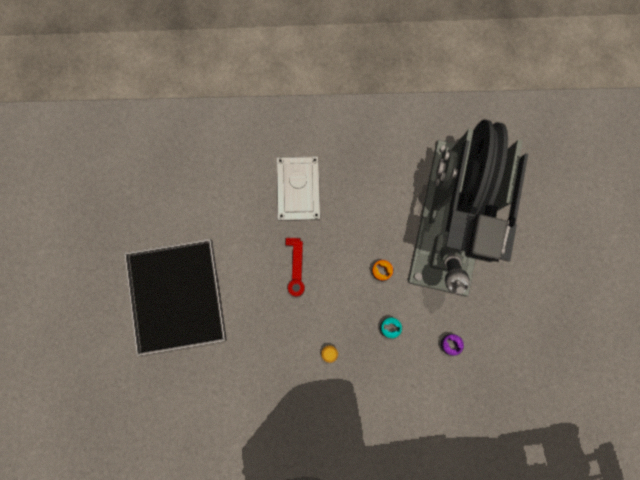

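Both views show the seat on the leaning rod: side ≈(405,363), top ≈(457,283). The tray is at top ≈(175,297) and the coloured look-alikes lie on the bench. I'll zoom in on both.

```bash
python3 - <<'E'
import cv2,numpy as np
a=cv2.imread("pics/side0.png")[320:440,370:470]; b=cv2.imread("pics/top0.png")[225:305,400:500]
c=np.hstack([cv2.resize(a[:, :],None,fx=4,fy=5*0.8,interpolation=2),np.vstack([cv2.resize(b,None,fx=4,fy=4,interpolation=2),np.zeros((160,400,3),np.uint8)])])
cv2.imwrite("pics/z0.png",c)
E
```

```text
(no output)
```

View pics/z0.png

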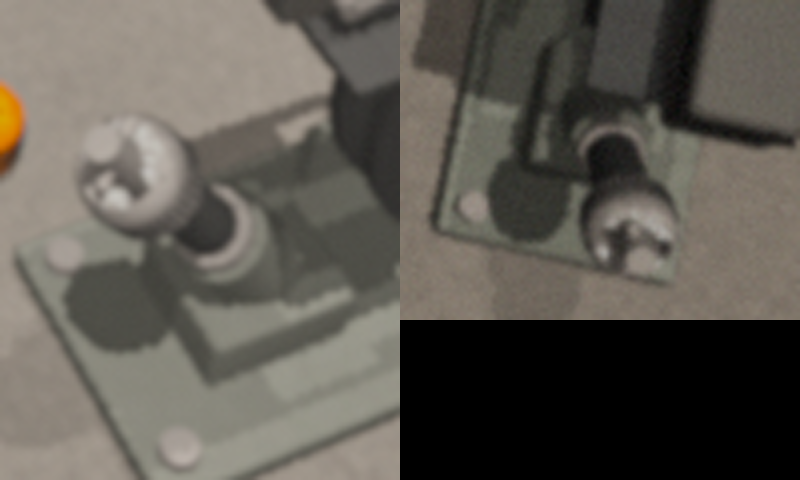

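The zoom shows the rod tip at side ≈(395.7,355.7) and top ≈(459,290.5), the seat centre at side ≈(405,363.7) and top ≈(457,282), and the front base corners. Next I'll fit the governor pose with the given geometry.

```bash
cat > h.py <<'E'
from cell import *
import numpy as np, cv2
from scipy.optimize import least_squares
from scipy.spatial.transform import Rotation as Ro
M={n:camera_model(n) for n in("side","top")}
def proj(n,X):
    m=M[n];c=np.atleast_2d(X)@np.array(m["R"]).T+m["t"];f=240/np.tan(np.radians(m["vfov"])/2)
    return c[:,:2]/c[:,2:]*f+[m["cx"],m["cy"]]
A=np.array([-np.sin(np.radians(35)),0,np.cos(np.radians(35))])
def gov(p): # x,y,yaw -> function local->world
    R=Ro.from_euler('z',p[2]).as_matrix()
    return lambda L:np.atleast_2d(L)@R.T+[p[0],p[1],0]
E
python3 - <<'E'
from h import *
side=np.array([[395.7,355.7],[405,363.7],[373.7,382.5],[407.5,438.7]])
top=np.array([[459.2,290.5],[457.2,282],[409.2,282],[467,295.5]])
def pts(p):
    o=np.array([0,0,125.]);return gov(p)([o+45*A,o+13*A,[-15,60,p[3]],[-15,-60,p[3]]])
f=lambda p:np.r_[proj("side",pts(p))-side,proj("top",pts(p))-top].ravel()
for w0 in (0,):
    r=least_squares(f,[500,-250,w0,8],loss='soft_l1');print(r.x,r.cost);print(f(r.x).reshape(-1,2).round(1));print(pts(r.x).round(1))
def tri(a,b):
    return least_squares(lambda X:np.r_[proj("side",X)[0]-a,proj("top",X)[0]-b],[500,-200,100])
for a,b in zip(side,top): t=tri(a,b);print(t.x.round(1),t.fun.round(1))
# tray
tp=np.array([[126,254],[211,240],[225,341],[138,354]])
def tc(p): return gov(p)([[100,85,22],[100,-85,22],[-100,-85,22],[-100,85,22]])
r=least_squares(lambda p:(proj("top",tc(p))-tp).ravel(),[450,250,0]);print("tray",r.x,r.fun.round(1))
print(proj("side",tc(r.x)).round(0).tolist())
E
```

```text
[ 5.59167382e+02 -2.60559745e+02 -2.76787249e-01  1.03617928e+01] 12.803862935840556
[[-1.2 -0.3]
 [-0.9 -0.8]
 [-0.5 -0.9]
 [ 1.7  8.6]
 [ 0.8 -0.3]
 [ 0.5 -1.3]
 [-0.7 -0.4]
 [ 1.   1.2]]
[[ 534.3 -253.5  161.9]
 [ 552.  -258.5  135.6]
 [ 561.1 -198.7   10.4]
 [ 528.3 -314.2   10.4]]
[ 535.3 -253.6  160.2] [-0.8  0.1  0.5 -0.8]
[ 551.5 -259.1  134.4] [-0.9  0.2  0.6 -1. ]
[ 560.5 -200.3   10.3] [-0.1  0.   0.1 -0.1]
[ 529.6 -307.5   24.2] [ 0.3 -0.1 -0.2  0.3]
tray [5.43719887e+02 2.56183234e+02 1.33117162e-01] [-0.8 -1.3  0.8 -1.   0.9  0.3 -0.9  1.8]
[[235.0, 197.0], [285.0, 232.0], [208.0, 279.0], [160.0, 237.0]]
```

```bash
python3 - <<'E'
from h import *
p=[559.17,-260.56,-.2768]; g=gov(p); o=np.array([0,0,125.]); U=np.array([A[2],0,-A[0]]); V=np.array([0,1,0.])
rows=[]
for n in("side","top"):
    im=cv2.imread(f"pics/{n}0.png"); r=[]
    for h in (26,32.5):
        q=g([o+h*A+30*(a*U+b*V) for a,b in((1,1),(1,-1),(-1,-1),(-1,1))])  # image up=+U, left=+V
        H=cv2.getPerspectiveTransform(np.float32([[0,0],[240,0],[240,240],[0,240]]),np.float32(proj(n,q)))
        w=cv2.warpPerspective(im,H,(240,240),flags=cv2.INTER_CUBIC|cv2.WARP_INVERSE_MAP)
        w=cv2.convertScaleAbs(w,alpha=1.3); cv2.circle(w,(120,120),28,(0,255,0),1) if h>30 else cv2.circle(w,(120,120),66,(0,255,0),1)
        r.append(w)
    x,y=(400,250) if n=="side" else (430,190)
    r.append(cv2.resize(im[y:y+80,x:x+100],(300,240),interpolation=2)); rows.append(np.hstack(r))
cv2.imwrite("pics/z1.png",np.vstack(rows))
E
```

```text
(no output)
```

View pics/z1.png

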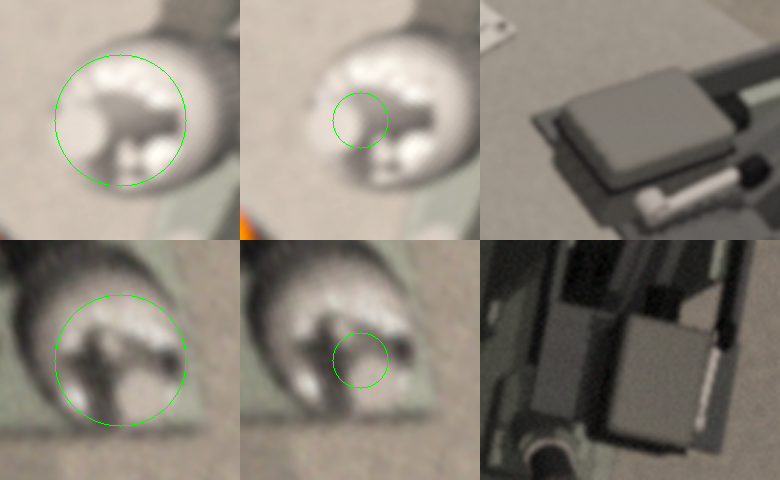

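Looking down the rod, the slot seems to lie roughly along the governor's y. The pin seems to be about 60° away from it (bright pin end lower right). These are hypotheses that I'll check by feel. Now to locate the switch edge and plan the tool poses.

```bash
cat >> h.py <<'E'
P=[559.17,-260.56,-.2768]; G=gov(P); O=np.array([0,0,125.])
RG=Ro.from_euler('z',P[2]).as_matrix(); AW=RG@A; UW=RG@np.array([A[2],0,-A[0]]); VW=RG@np.array([0,1,0.])
def tool(h,phi): # grasp point at height h over the seat's rest underside; tool y at phi deg about A from V
    z=-AW; y=Ro.from_rotvec(AW*np.radians(phi)).apply(VW); R=np.c_[np.cross(y,z),y,z]
    return G(O+(h+78)*A)[0],R
def delta(pos,R):
    s=read_state(); R0=Ro.from_euler('xyz',s["eef_rot"]).as_matrix()
    return (pos-s["eef_pos"])/250, Ro.from_matrix(R@R0.T).as_rotvec()/(2*np.pi)
E
python3 - <<'E'
from h import *
r=least_squares(lambda X:np.r_[proj("side",X)[0]-[436,303],proj("top",X)[0]-[488,257.5]],[500,-200,100])
sw=r.x; loc=RG.T@(sw-G([0,0,0])[0]); print("switch",sw,loc,r.fun)
E=[((loc+np.array([0,b,0])-O)@A, (loc-O)@np.array([A[2],0,-A[0]]), loc[1]+b) for b in(-51,-22,0,22,51)]
print("switch edge: along A, U, V",np.round(E,0).tolist())
for phi in(0,180,60,-60,120,-120):
    p,R=tool(9,phi); print(phi,p.round(1),*[np.round(v,4) for v in delta(p,R)])
E
```

```text
switch [ 577.383217   -270.68941534  254.04823475] [ 20.28808333  -4.76655046 254.04823475] [ 0.28856425 -0.06374046 -0.20174315  0.28639491]
switch edge: along A, U, V [[94.0, 91.0, -56.0], [94.0, 91.0, -27.0], [94.0, 91.0, -5.0], [94.0, 91.0, 17.0], [94.0, 91.0, 46.0]]
0 [ 511.2 -246.9  196.3] [ 1.5351  1.1519 -0.4235] [-0.1309  0.0026  0.4018]
180 [ 511.2 -246.9  196.3] [ 1.5351  1.1519 -0.4235] [-0.0023 -0.0982 -0.0787]
60 [ 511.2 -246.9  196.3] [ 1.5351  1.1519 -0.4235] [ 0.1112 -0.0673 -0.3979]
-60 [ 511.2 -246.9  196.3] [ 1.5351  1.1519 -0.4235] [-0.0947 -0.0521  0.2435]
120 [ 511.2 -246.9  196.3] [ 1.5351  1.1519 -0.4235] [ 0.0516 -0.0941 -0.2396]
-120 [ 511.2 -246.9  196.3] [ 1.5351  1.1519 -0.4235] [-0.0512 -0.0842  0.0827]
```

```bash
python3 - <<'E'
from h import *
for h in (99,):
    p,R=tool(h,215); print(p.round(1),*[np.round(v,4) for v in delta(p,R)])
print("per 90mm down -A /250:",(-AW*90/250).round(4),"AW",AW.round(4))
E
```

```text
[ 461.5 -232.8  270. ] [ 1.3365  1.2084 -0.1286] [-0.0314 -0.0922  0.0154]
per 90mm down -A /250: [ 0.1986 -0.0564 -0.2949] AW [-0.5517  0.1567  0.8192]
```

>>> carry_out:
  slide:
    - [0.68, 0.6, 0.0]
    - [0.68, 0.6, 0.0]
    - [0.68, 0.6, 0.0]
    - [0.68, 0.6, 0.0]
    - [0.68, 0.6, 0.0]
    - [0.68, 0.6, 0.0]
    - [0.68, 0.6, 0.0]
  dr:
    - [-0.0314, -0.0922, 0.0154]
    - [-0.0314, -0.0922, 0.0154]
    - [-0.0314, -0.0922, 0.0154]
    - [-0.0314, -0.0922, 0.0154]
    - [-0.0314, -0.0922, 0.0154]
    - [-0.0314, -0.0922, 0.0154]
    - [-0.0314, -0.0922, 0.0154]
  gripper: [100, 100, 100, 100, 100, 100, 100]
  newtons: 25

```text
clock: 0.68
eef_pos: [298.9, -382.6, 302.4]
eef_rot: [2.759, -0.49, 0.433]
wrist_force: [-0.7, 0.6, 1.0]
finger_gap: 94.1
finger_force: 0.0
```

```bash
python3 - <<'E'
from h import *
p,R=tool(99,215); print(*[np.round(v,4) for v in delta(p,R)]);s=read_state();print(s["clock"],s["joints"].round(2),s["wrist_force"])
E
```

```text
[ 0.6505  0.5991 -0.1297] [ 0.      0.0002 -0.0003]
0.6833 [-1.14  0.01  1.93  0.61  0.87 -0.23] [-0.72564549  0.57759861  1.04730096]
```

>>> carry_out:
  slide:
    - [0.65, 0.599, -0.13]
    - [0.65, 0.599, -0.13]
    - [0.65, 0.599, -0.13]
    - [0.65, 0.599, -0.13]
    - [0.65, 0.599, -0.13]
    - [0.65, 0.599, -0.13]
    - [0.65, 0.599, -0.13]
    - [0.65, 0.599, -0.13]
  dr:
    - [0, 0, 0]
    - [0, 0, 0]
    - [0, 0, 0]
    - [0, 0, 0]
    - [0, 0, 0]
    - [0, 0, 0]
    - [0, 0, 0]
    - [0, 0, 0]
  gripper: [100, 100, 100, 100, 100, 100, 100, 100]

```text
clock: 1.35
eef_pos: [460.1, -235.3, 269.8]
eef_rot: [2.759, -0.488, 0.432]
wrist_force: [-0.5, 0.1, -0.7]
finger_gap: 93.7
finger_force: 0.0
```

```bash
python3 - <<'E'
from h import *
p,R=tool(99,215); print(*[np.round(v,4) for v in delta(p,R)]);s=read_state();print(s["clock"],s["joints"].round(2),s["wrist_force"],s["moment"])
a=camera("side");b=camera("top")
c=np.hstack([cv2.resize(a[250:430,310:510],(400,360)),cv2.resize(b[180:360,340:540],(400,360))])
cv2.imwrite("pics/s1.png",c[:,:,::-1])
E
```

```text
[0.0058 0.0097 0.0008] [ 0.0001 -0.0001 -0.0002]
1.35 [-0.61  0.08  1.94  0.35  0.56  0.38] [-0.54802114  0.08626907 -0.66726447] [0.02737545 0.23236444 0.04250391]
```

View pics/s1.png

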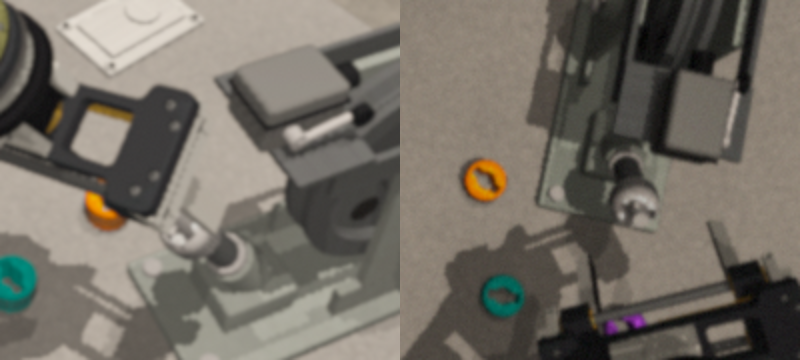

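The fingers straddle the rod's line: top fingers at ≈(585,270) and (715,235), seat at ≈(635,195), all clear of the switch. I'll go down along the rod.

>>> carry_out:
  slide:
    - [0.05, -0.014, -0.07]
    - [0.1, -0.028, -0.14]
    - [0.14, -0.04, -0.2]
    - [0.1765, -0.05, -0.262]
    - [0.1765, -0.05, -0.262]
    - [0.1765, -0.05, -0.262]
    - [0.1765, -0.05, -0.262]
  dr:
    - [0, 0, 0]
    - [0, 0, 0]
    - [0, 0, 0]
    - [0, 0, 0]
    - [0, 0, 0]
    - [0, 0, 0]
    - [0, 0, 0]
  gripper: [100, 100, 100, 100, 100, 100, 100]

```text
clock: 2.03
eef_pos: [503.5, -248.5, 205.6]
eef_rot: [2.758, -0.49, 0.43]
wrist_force: [-0.1, 0.2, 0.3]
finger_gap: 93.9
finger_force: 0.0
```

```bash
python3 - <<'E'
from h import *
p,R=tool(9,215); print(*[np.round(v,4) for v in delta(p,R)]);s=read_state();print(s["clock"],s["wrist_force"])
E
```

```text
[ 0.0308  0.0064 -0.0374] [0.0002 0.0002 0.0003]
2.0333 [-0.12519768  0.23698442  0.29720631]
```

>>> carry_out:
  slide:
    - [0.031, 0.0065, -0.0375]
    - [0.031, 0.0065, -0.0375]
    - [0.031, 0.0065, -0.0375]
    - [0.031, 0.0065, -0.0375]
    - [0.031, 0.0065, -0.0375]
    - [0.031, 0.0065, -0.0375]
    - [0.031, 0.0065, -0.0375]
    - [0.031, 0.0065, -0.0375]
    - [0.031, 0.0065, -0.0375]
    - [0.031, 0.0065, -0.0375]
  dr:
    - [0, 0, 0]
    - [0, 0, 0]
    - [0, 0, 0]
    - [0, 0, 0]
    - [0, 0, 0]
    - [0, 0, 0]
    - [0, 0, 0]
    - [0, 0, 0]
    - [0, 0, 0]
    - [0, 0, 0]
  gripper: [100, 80, 55, 50, 46, 42, 38, 38, 38, 38]
  newtons: 5

```text
clock: 2.87
eef_pos: [511.7, -246.1, 195.3]
eef_rot: [2.759, -0.489, 0.431]
wrist_force: [-1.1, 0.1, 0.4]
finger_gap: 40.5
finger_force: 5.0
```

```bash
cat >> h.py <<'E'
def st(phi=215):
    s=read_state();R=Ro.from_euler('xyz',s["eef_rot"]).as_matrix();y=R[:,1]
    d=RG.T@(s["eef_pos"]-G([0,0,0])[0])-O
    B=np.c_[AW,UW,VW]; L=np.array([A,[A[2],0,-A[0]],[0,1,0]])
    print("t%.2f"%s["clock"],"pos A,U,V",(L@d-[78,0,0]).round(2),"phi %.2f"%np.degrees(np.arctan2(-y@UW,y@VW)),"axis err deg",np.degrees(np.arcsin(np.cross(-R[:,2],AW)@B)).round(2),
     "F A,U,V",(s["wrist_force"]@B).round(1),"My,tool",(s["moment"]@B).round(2),"gap %.1f"%s["finger_gap"],"ff %.1f"%s["finger_force"])
E
python3 -c "
from h import *
st()"
```

```text
t2.87 pos A,U,V [ 7.98 -0.3   0.92] phi -145.00 axis err deg [-0.    0.05  0.04] F A,U,V [ 1.  -0.7 -0.2] My,tool [-0.03 -0.07  0.27] gap 40.5 ff 5.0
```

>>> carry_out:
  slide:
    - [0, 0, 0]
    - [0, 0, 0]
    - [-0.0044, 0.0013, 0.0066]
    - [-0.0044, 0.0013, 0.0066]
    - [-0.0044, 0.0013, 0.0066]
    - [-0.0044, 0.0013, 0.0066]
  dr:
    - [0, 0, 0]
    - [0, 0, 0]
    - [0, 0, 0]
    - [0, 0, 0]
    - [0, 0, 0]
    - [0, 0, 0]
  gripper: [38, 38, 38, 38, 38, 38]
  newtons: 25

```text
clock: 3.37
eef_pos: [510.6, -245.8, 196.9]
eef_rot: [2.759, -0.489, 0.43]
wrist_force: [0.1, 0.2, -1.4]
finger_gap: 40.0
finger_force: 25.0
```

```bash
python3 -c "
from h import *
st()"
```

```text
t3.37 pos A,U,V [ 9.96 -0.31  0.93] phi -145.01 axis err deg [0.   0.05 0.04] F A,U,V [-1.1 -0.8  0.2] My,tool [-0.   -0.01  0.28] gap 40.0 ff 25.0
```

>>> carry_out:
  slide:
    - [0, 0, 0]
    - [0, 0, 0]
    - [0, 0, 0]
    - [0, 0, 0]
    - [0, 0, 0]
    - [0, 0, 0]
    - [0, 0, 0]
    - [0, 0, 0]
  dr:
    - [0.0077, -0.0022, -0.0114]
    - [0.0153, -0.0043, -0.0228]
    - [0.023, -0.0065, -0.0341]
    - [0.0307, -0.0087, -0.0455]
    - [0.0383, -0.0109, -0.0569]
    - [0.046, -0.0131, -0.0683]
    - [0.046, -0.0131, -0.0683]
    - [0.046, -0.0131, -0.0683]
  gripper: [38, 38, 38, 38, 38, 38, 38, 38]

```text
clock: 4.03
eef_pos: [510.8, -246.0, 197.1]
eef_rot: [3.078, -0.609, -0.168]
wrist_force: [1.8, -1.3, -0.8]
finger_gap: 40.2
finger_force: 25.0
```

```bash
python3 - <<'E'
from h import *
st()
a=camera("side");b=camera("top")
c=np.hstack([cv2.resize(a[320:410,360:460],(400,360),interpolation=2),cv2.resize(b[230:320,410:510],(400,360),interpolation=2)])
cv2.imwrite("pics/s2.png",c[:,:,::-1])
E
```

```text
t4.03 pos A,U,V [10.   -0.05  0.83] phi -174.87 axis err deg [0.   0.08 0.06] F A,U,V [-1.8  1.3 -0.8] My,tool [-0.06 -0.16 -0.01] gap 40.2 ff 25.0
```

View pics/s2.png

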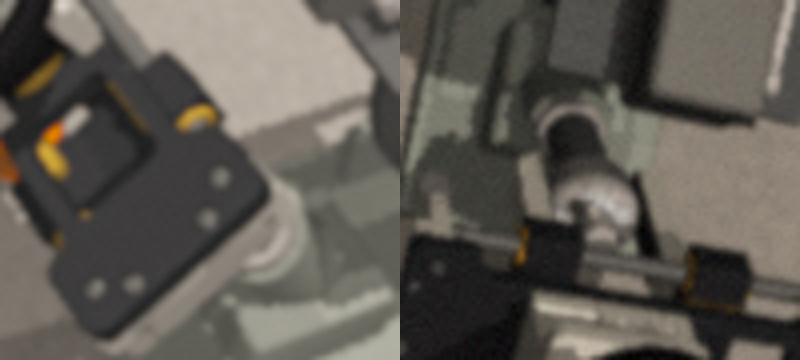

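The gripper hides the slot and pin from both cameras, so I'll find the pin by feel, with small test lifts at each angle.

>>> carry_out:
  slide:
    - [-0.0022, 0.0006, 0.0033]
    - [-0.0044, 0.0013, 0.0066]
    - [-0.0055, 0.0016, 0.0082]
    - [-0.0066, 0.0019, 0.0098]
    - [-0.0066, 0.0019, 0.0098]
    - [-0.0066, 0.0019, 0.0098]
  dr:
    - [0, 0, 0]
    - [0, 0, 0]
    - [0, 0, 0]
    - [0, 0, 0]
    - [0, 0, 0]
    - [0, 0, 0]
  gripper: [38, 38, 38, 38, 38, 38]

```text
clock: 4.63
eef_pos: [509.2, -245.5, 199.2]
eef_rot: [3.079, -0.609, -0.17]
wrist_force: [10.6, -4.5, -7.7]
finger_gap: 39.7
finger_force: 25.0
```

```bash
python3 -c "
from h import *
st()"
```

```text
t4.63 pos A,U,V [12.7  -0.2   0.82] phi -174.97 axis err deg [0.   0.09 0.04] F A,U,V [-12.8   4.9  -1.5] My,tool [-0.01 -0.4  -0.58] gap 39.7 ff 25.0
```

>>> carry_out:
  slide:
    - [0.0033, -0.0009, -0.0049]
    - [0.0033, -0.0009, -0.0049]
    - [0.0033, -0.0009, -0.0049]
    - [0.0033, -0.0009, -0.0049]
    - [0, 0, 0]
    - [0, 0, 0]
    - [0, 0, 0]
  dr:
    - [0, 0, 0]
    - [0.0077, -0.0022, -0.0114]
    - [0.0153, -0.0044, -0.0228]
    - [0.0153, -0.0044, -0.0228]
    - [0.0153, -0.0044, -0.0228]
    - [0.0153, -0.0044, -0.0228]
    - [0.0153, -0.0044, -0.0228]
  gripper: [38, 38, 38, 38, 38, 38, 38]

```text
clock: 5.22
eef_pos: [509.2, -245.5, 199.3]
eef_rot: [-3.085, -0.61, -0.379]
wrist_force: [7.7, -4.7, -6.1]
finger_gap: 40.2
finger_force: 25.0
```

```bash
python3 -c "
from h import *
st()"
```

```text
t5.22 pos A,U,V [12.82 -0.15  0.78] phi 175.20 axis err deg [0.   0.11 0.06] F A,U,V [-10.    3.6  -2.4] My,tool [-0.05 -0.5  -0.5 ] gap 40.2 ff 25.0
```

>>> carry_out:
  slide:
    - [0.0033, -0.0009, -0.0049]
    - [0.0033, -0.0009, -0.0049]
    - [0.0033, -0.0009, -0.0049]
    - [0.0033, -0.0009, -0.0049]
    - [0, 0, 0]
    - [0, 0, 0]
    - [0, 0, 0]
  dr:
    - [0, 0, 0]
    - [0.0077, -0.0022, -0.0114]
    - [0.0153, -0.0044, -0.0228]
    - [0.0153, -0.0044, -0.0228]
    - [0.0153, -0.0044, -0.0228]
    - [0.0153, -0.0044, -0.0228]
    - [0.0153, -0.0044, -0.0228]
  gripper: [38, 38, 38, 38, 38, 38, 38]

```text
clock: 5.8
eef_pos: [509.1, -245.6, 199.5]
eef_rot: [-2.967, -0.59, -0.588]
wrist_force: [4.8, -4.5, -1.1]
finger_gap: 40.1
finger_force: 25.0
```

```bash
python3 -c "
from h import *
st()"
```

```text
t5.80 pos A,U,V [13.03 -0.06  0.73] phi 165.28 axis err deg [0.   0.13 0.07] F A,U,V [-4.2  4.2 -3. ] My,tool [-0.06 -0.39 -0.39] gap 40.1 ff 25.0
```

>>> carry_out:
  slide:
    - [-0.0016, 0.0005, 0.0025]
    - [-0.0033, 0.0009, 0.0049]
    - [-0.0033, 0.0009, 0.0049]
    - [-0.0033, 0.0009, 0.0049]
  dr:
    - [0, 0, 0]
    - [0, 0, 0]
    - [0, 0, 0]
    - [0, 0, 0]
  gripper: [38, 38, 38, 38]

```text
clock: 6.13
eef_pos: [508.3, -245.5, 200.6]
eef_rot: [-2.967, -0.59, -0.588]
wrist_force: [6.8, -6.2, -3.7]
finger_gap: 40.2
finger_force: 25.0
```

```bash
python3 -c "
from h import *
st()"
```

```text
t6.13 pos A,U,V [14.35 -0.14  0.62] phi 165.27 axis err deg [0.   0.14 0.06] F A,U,V [-7.8  4.6 -4.2] My,tool [-0.03 -0.6  -0.52] gap 40.2 ff 25.0
```

>>> carry_out:
  slide:
    - [0.0055, -0.0016, -0.0082]
    - [0.0055, -0.0016, -0.0082]
    - [0.0055, -0.0016, -0.0082]
    - [0.0055, -0.0016, -0.0082]
    - [0, 0, 0]
    - [0, 0, 0]
    - [0, 0, 0]
  dr:
    - [0, 0, 0]
    - [0.0077, -0.0022, -0.0114]
    - [0.0077, -0.0022, -0.0114]
    - [0.0077, -0.0022, -0.0114]
    - [0.0077, -0.0022, -0.0114]
    - [0.0077, -0.0022, -0.0114]
    - [0.0077, -0.0022, -0.0114]
  gripper: [38, 38, 38, 38, 38, 38, 38]

```text
clock: 6.72
eef_pos: [508.3, -245.4, 200.9]
eef_rot: [-2.91, -0.572, -0.692]
wrist_force: [1.8, -3.8, 1.5]
finger_gap: 40.1
finger_force: 25.0
```

```bash
python3 -c "
from h import *
st()"
```

```text
t6.72 pos A,U,V [14.61 -0.    0.69] phi 160.18 axis err deg [0.   0.13 0.07] F A,U,V [-0.4  3.1 -3.1] My,tool [-0.08 -0.48 -0.26] gap 40.1 ff 25.0
```

>>> carry_out:
  slide:
    - [0.0055, -0.0016, -0.0082]
    - [0.0055, -0.0016, -0.0082]
    - [0.0055, -0.0016, -0.0082]
    - [0.0055, -0.0016, -0.0082]
    - [0, 0, 0]
    - [0, 0, 0]
    - [0, 0, 0]
  dr:
    - [0, 0, 0]
    - [0.0077, -0.0022, -0.0114]
    - [0.0077, -0.0022, -0.0114]
    - [0.0077, -0.0022, -0.0114]
    - [0.0077, -0.0022, -0.0114]
    - [0.0077, -0.0022, -0.0114]
    - [0.0077, -0.0022, -0.0114]
  gripper: [38, 38, 38, 38, 38, 38, 38]

```text
clock: 7.3
eef_pos: [508.4, -245.4, 200.7]
eef_rot: [-2.856, -0.549, -0.794]
wrist_force: [1.9, -4.8, 1.6]
finger_gap: 40.0
finger_force: 25.0
```

```bash
python3 -c "
from h import *
st()"
```

```text
t7.30 pos A,U,V [ 1.437e+01 -1.000e-02  7.100e-01] phi 155.05 axis err deg [-0.    0.13  0.07] F A,U,V [-0.5  3.5 -4.1] My,tool [-0.07 -0.64 -0.49] gap 40.0 ff 25.0
```

>>> carry_out:
  slide:
    - [-0.0022, 0.0006, 0.0033]
    - [-0.0044, 0.0013, 0.0066]
    - [-0.0044, 0.0013, 0.0066]
    - [-0.0044, 0.0013, 0.0066]
  dr:
    - [0, 0, 0]
    - [0, 0, 0]
    - [0, 0, 0]
    - [0, 0, 0]
  gripper: [38, 38, 38, 38]

```text
clock: 7.63
eef_pos: [507.3, -245.1, 202.2]
eef_rot: [-2.856, -0.549, -0.794]
wrist_force: [4.5, -5.5, -0.1]
finger_gap: 40.0
finger_force: 25.0
```

```bash
python3 -c "
from h import *
st()"
```

```text
t7.63 pos A,U,V [16.28 -0.05  0.68] phi 155.05 axis err deg [-0.    0.13  0.06] F A,U,V [-3.4  4.7 -4.1] My,tool [-0.1  -0.68 -0.53] gap 40.0 ff 25.0
```

>>> carry_out:
  slide:
    - [0.0016, -0.0029, 0.0016]
    - [0.0016, -0.0029, 0.0016]
    - [0.0016, -0.0029, 0.0016]
  dr:
    - [0, 0, 0]
    - [0, 0, 0]
    - [0, 0, 0]
  gripper: [38, 38, 38]

```text
clock: 7.88
eef_pos: [507.4, -245.4, 202.3]
eef_rot: [-2.855, -0.547, -0.795]
wrist_force: [2.2, -1.6, -0.7]
finger_gap: 39.7
finger_force: 25.0
```

```bash
python3 -c "
from h import *
st()"
```

```text
t7.88 pos A,U,V [16.23  0.15  0.48] phi 154.99 axis err deg [ 0.    0.08 -0.02] F A,U,V [-2.   1.6 -0.9] My,tool [-0.02 -0.16 -0.  ] gap 39.7 ff 25.0
```

>>> carry_out:
  slide:
    - [-0.002, 0.0, 0.004]
    - [-0.004, 0.0005, 0.007]
    - [-0.006, 0.001, 0.0105]
    - [-0.0083, 0.0015, 0.0136]
    - [-0.0083, 0.0015, 0.0136]
    - [-0.0083, 0.0015, 0.0136]
  dr:
    - [0, 0, 0]
    - [0, 0, 0]
    - [0, 0, 0]
    - [0, 0, 0]
    - [0, 0, 0]
    - [0, 0, 0]
  gripper: [38, 38, 38, 38, 38, 38]

```text
clock: 8.38
eef_pos: [505.3, -245.0, 206.0]
eef_rot: [-2.854, -0.547, -0.796]
wrist_force: [1.0, -0.8, -1.8]
finger_gap: 40.3
finger_force: 25.0
```

```bash
python3 -c "
from h import *
st()"
```

```text
t8.38 pos A,U,V [20.5   0.55  0.23] phi 154.93 axis err deg [0.   0.09 0.01] F A,U,V [-2.2 -0.1 -0.5] My,tool [-0.04  0.06  0.42] gap 40.3 ff 25.0
```

>>> carry_out:
  slide:
    - [-0.0055, 0.0016, 0.0082]
    - [-0.011, 0.0031, 0.0164]
    - [-0.0166, 0.0047, 0.0246]
    - [-0.0221, 0.0063, 0.0328]
    - [-0.0221, 0.0063, 0.0328]
    - [-0.0221, 0.0063, 0.0328]
  dr:
    - [0, 0, 0]
    - [0, 0, 0]
    - [0, 0, 0]
    - [0, 0, 0]
    - [0, 0, 0]
    - [0, 0, 0]
  gripper: [38, 38, 38, 38, 38, 38]

```text
clock: 8.88
eef_pos: [499.9, -243.6, 214.5]
eef_rot: [-2.854, -0.548, -0.796]
wrist_force: [-0.6, -0.6, -0.7]
finger_gap: 40.1
finger_force: 25.0
```

```bash
python3 -c "
from h import *
st()"
```

```text
t8.88 pos A,U,V [30.66  0.78  0.11] phi 154.92 axis err deg [0.   0.1  0.05] F A,U,V [-0.4 -0.8 -0.7] My,tool [-0.02  0.05  0.41] gap 40.1 ff 25.0
```

>>> carry_out:
  slide:
    - [-0.0055, 0.0016, 0.0082]
    - [-0.011, 0.0031, 0.0164]
    - [-0.0166, 0.0047, 0.0246]
    - [-0.0221, 0.0063, 0.0328]
    - [-0.0276, 0.0078, 0.041]
    - [-0.0276, 0.0078, 0.041]
  dr:
    - [0, 0, 0]
    - [0, 0, 0]
    - [0, 0, 0]
    - [0, 0, 0]
    - [0, 0, 0]
    - [0, 0, 0]
  gripper: [38, 38, 38, 38, 38, 38]

```text
clock: 9.38
eef_pos: [492.9, -241.6, 225.0]
eef_rot: [-2.854, -0.548, -0.796]
wrist_force: [-0.6, 0.2, -1.7]
finger_gap: 40.2
finger_force: 25.0
```

```bash
python3 -c "
from h import *
st()"
```

```text
t9.38 pos A,U,V [43.47  0.92  0.12] phi 154.93 axis err deg [0.   0.11 0.06] F A,U,V [-1.  -1.5 -0. ] My,tool [-0.03  0.05  0.47] gap 40.2 ff 25.0
```

>>> carry_out:
  slide:
    - [-0.0055, 0.0016, 0.0082]
    - [-0.011, 0.0031, 0.0164]
    - [-0.0166, 0.0047, 0.0246]
    - [-0.0221, 0.0063, 0.0328]
    - [-0.033, 0.0094, 0.049]
    - [-0.044, 0.0125, 0.0656]
    - [-0.0662, 0.0188, 0.0983]
    - [-0.088, 0.025, 0.131]
    - [-0.088, 0.025, 0.131]
  dr:
    - [0, 0, 0]
    - [0, 0, 0]
    - [0, 0, 0]
    - [0, 0, 0]
    - [0, 0, 0]
    - [0, 0, 0]
    - [0, 0, 0]
    - [0, 0, 0]
    - [0, 0, 0]
  gripper: [38, 38, 38, 38, 38, 38, 38, 38, 38]

```text
clock: 10.13
eef_pos: [470.5, -235.4, 259.4]
eef_rot: [-2.854, -0.55, -0.797]
wrist_force: [0.5, -1.0, -0.8]
finger_gap: 39.6
finger_force: 25.0
```

```bash
python3 - <<'E'
from h import *
st()
a=camera("side");b=camera("top")
c=np.hstack([cv2.resize(a[250:430,310:510],(400,360),interpolation=2),cv2.resize(b[180:360,340:540],(400,360),interpolation=2)])
cv2.imwrite("pics/s3.png",c[:,:,::-1]);print(read_state()["joints"].round(2))
E
```

```text
t10.13 pos A,U,V [84.94  1.62  0.  ] phi 154.95 axis err deg [-0.    0.14  0.17] F A,U,V [-1.1  0.1 -0.8] My,tool [-0.01  0.02  0.44] gap 39.6 ff 25.0
[-0.59  0.12  1.93  0.36  0.53  1.44]
```

View pics/s3.png

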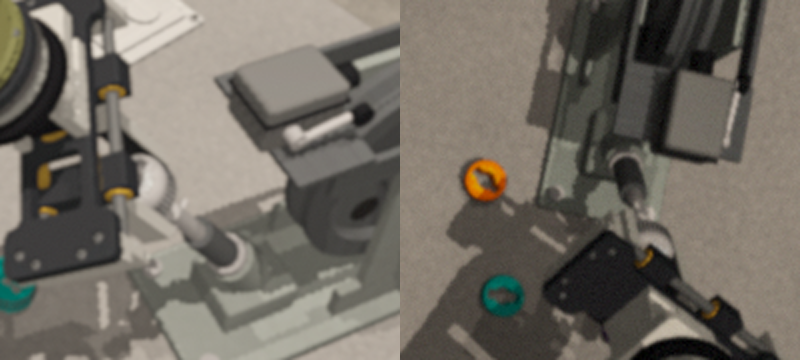

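The picture shows the seat fully off: the rod and pin are bare and the seat is in the gripper. But I gripped it too low. The fingertips stand about 10 mm below its flat side, so it couldn't be laid down gently. I'll slide it back onto the rod along the aligned path, regrip higher and draw it off again.

>>> carry_out:
  slide:
    - [0.022, -0.0063, -0.033]
    - [0.044, -0.0125, -0.0655]
    - [0.066, -0.0188, -0.098]
    - [0.072, -0.0204, -0.107]
    - [0.08, -0.0227, -0.119]
    - [0.088, -0.025, -0.131]
    - [0.088, -0.025, -0.131]
    - [0.088, -0.025, -0.131]
  dr:
    - [0, 0, 0]
    - [0, 0, 0]
    - [0, 0, 0]
    - [0, 0, 0]
    - [0, 0, 0]
    - [0, 0, 0]
    - [0, 0, 0]
    - [0, 0, 0]
  gripper: [38, 38, 38, 38, 38, 38, 38, 38]

```text
clock: 10.9
eef_pos: [493.0, -241.6, 224.3]
eef_rot: [-2.854, -0.547, -0.796]
wrist_force: [0.5, 0.0, -1.4]
finger_gap: 39.7
finger_force: 25.0
```

```bash
python3 -c "
from h import *
st()"
```

```text
t10.90 pos A,U,V [42.83  0.59  0.2 ] phi 154.93 axis err deg [0.   0.08 0.  ] F A,U,V [-1.4 -0.4  0.2] My,tool [-0.02  0.11  0.48] gap 39.7 ff 25.0
```

>>> carry_out:
  slide:
    - [0.007, -0.002, -0.0105]
    - [0.014, -0.004, -0.021]
    - [0.021, -0.006, -0.031]
    - [0.028, -0.008, -0.0418]
    - [0.035, -0.01, -0.0522]
    - [0.042, -0.012, -0.0627]
    - [0.0492, -0.014, -0.0731]
    - [0.0492, -0.014, -0.0731]
  dr:
    - [0, 0, 0]
    - [0, 0, 0]
    - [0, 0, 0]
    - [0, 0, 0]
    - [0, 0, 0]
    - [0, 0, 0]
    - [0, 0, 0]
    - [0, 0, 0]
  gripper: [38, 38, 38, 38, 38, 38, 38, 38]

```text
clock: 11.57
eef_pos: [505.5, -245.1, 205.6]
eef_rot: [-2.854, -0.547, -0.796]
wrist_force: [0.7, -0.0, -2.0]
finger_gap: 40.2
finger_force: 25.0
```

```bash
python3 -c "
from h import *
st()"
```

```text
t11.57 pos A,U,V [20.05  0.43  0.18] phi 154.92 axis err deg [ 0.    0.08 -0.02] F A,U,V [-2.  -0.6  0.2] My,tool [ 0.   -0.    0.46] gap 40.2 ff 25.0
```

>>> carry_out:
  slide:
    - [0.0044, -0.0013, -0.0066]
    - [0.0088, -0.0025, -0.0131]
    - [0.0132, -0.0038, -0.0197]
    - [0.0176, -0.005, -0.0262]
    - [0.0198, -0.0056, -0.0295]
    - [0.0198, -0.0056, -0.0295]
  dr:
    - [0, 0, 0]
    - [0, 0, 0]
    - [0, 0, 0]
    - [0, 0, 0]
    - [0, 0, 0]
    - [0, 0, 0]
  gripper: [38, 38, 38, 38, 38, 38]

```text
clock: 12.07
eef_pos: [510.3, -246.5, 198.6]
eef_rot: [-2.854, -0.547, -0.796]
wrist_force: [1.0, -0.3, -1.3]
finger_gap: 40.4
finger_force: 25.0
```

```bash
python3 -c "
from h import *
st()"
```

```text
t12.07 pos A,U,V [11.46  0.6   0.15] phi 154.92 axis err deg [-0.    0.09  0.01] F A,U,V [-1.7  0.1  0. ] My,tool [-0.07  0.09  0.47] gap 40.4 ff 25.0
```

>>> carry_out:
  slide:
    - [0.0022, -0.0006, -0.0033]
    - [0.0044, -0.0013, -0.0066]
    - [0.0055, -0.0016, -0.0082]
    - [0.0055, -0.0016, -0.0082]
  dr:
    - [0, 0, 0]
    - [0, 0, 0]
    - [0, 0, 0]
    - [0, 0, 0]
  gripper: [38, 38, 38, 38]

```text
clock: 12.4
eef_pos: [511.6, -246.9, 196.7]
eef_rot: [-2.854, -0.547, -0.796]
wrist_force: [0.1, -0.1, -2.0]
finger_gap: 39.8
finger_force: 25.0
```

```bash
python3 -c "
from h import *
st()"
```

```text
t12.40 pos A,U,V [9.08 0.63 0.12] phi 154.92 axis err deg [0.   0.1  0.02] F A,U,V [-1.7 -1.1 -0. ] My,tool [-0.07  0.03  0.46] gap 39.8 ff 25.0
```

>>> carry_out:
  slide:
    - [0.0011, -0.0003, -0.0016]
    - [0.0022, -0.0006, -0.0033]
    - [0.003, -0.0009, -0.0046]
    - [0.003, -0.0009, -0.0046]
  dr:
    - [0, 0, 0]
    - [0, 0, 0]
    - [0, 0, 0]
    - [0, 0, 0]
  gripper: [38, 38, 38, 38]

```text
clock: 12.73
eef_pos: [512.4, -247.2, 195.9]
eef_rot: [-2.854, -0.548, -0.796]
wrist_force: [-3.4, 0.7, 2.4]
finger_gap: 39.6
finger_force: 25.0
```

```bash
python3 -c "
from h import *
st()"
```

```text
t12.73 pos A,U,V [7.97 0.79 0.07] phi 154.93 axis err deg [0.   0.1  0.04] F A,U,V [ 4.  -1.4 -0.2] My,tool [-0.    0.1   0.62] gap 39.6 ff 25.0
```

The seat is back on its distance tube with no slip. I'll open a little, rise about 13.5 mm along the rod and regrip gently.

>>> carry_out:
  slide:
    - [0, 0, 0]
    - [0, 0, 0]
    - [0, 0, 0]
    - [-0.01, 0.0028, 0.0147]
    - [-0.02, 0.0057, 0.0295]
    - [-0.0298, 0.0085, 0.0442]
    - [-0.0298, 0.0085, 0.0442]
    - [-0.0298, 0.0085, 0.0442]
    - [-0.0298, 0.0085, 0.0442]
  dr:
    - [0, 0, 0]
    - [0, 0, 0]
    - [0, 0, 0]
    - [0, 0, 0]
    - [0, 0, 0]
    - [0, 0, 0]
    - [0, 0, 0]
    - [0, 0, 0]
    - [0, 0, 0]
  gripper: [45, 55, 55, 55, 55, 55, 55, 55, 55]
  newtons: 5

```text
clock: 13.48
eef_pos: [504.9, -245.0, 206.8]
eef_rot: [-2.854, -0.548, -0.796]
wrist_force: [0.3, -0.1, 1.4]
finger_gap: 51.7
finger_force: 0.0
```

```bash
python3 -c "
from h import *
st()"
```

```text
t13.48 pos A,U,V [21.35  0.7   0.11] phi 154.92 axis err deg [0.   0.1  0.04] F A,U,V [ 1.   1.1 -0. ] My,tool [-0.04  0.12  0.28] gap 51.7 ff 0.0
```

>>> carry_out:
  slide:
    - [0, 0, 0]
    - [0, 0, 0]
    - [0, 0, 0]
    - [0, 0, 0]
    - [0, 0, 0]
    - [0, 0, 0]
  dr:
    - [0, 0, 0]
    - [0, 0, 0]
    - [0, 0, 0]
    - [0, 0, 0]
    - [0, 0, 0]
    - [0, 0, 0]
  gripper: [47, 43, 38, 38, 38, 38]

```text
clock: 13.98
eef_pos: [504.9, -245.0, 206.5]
eef_rot: [-2.854, -0.547, -0.796]
wrist_force: [-0.2, -0.6, -0.8]
finger_gap: 40.5
finger_force: 5.0
```

```bash
python3 -c "
from h import *
st()"
```

```text
t13.98 pos A,U,V [21.17  0.49  0.12] phi 154.92 axis err deg [0.   0.09 0.  ] F A,U,V [-0.6 -0.5 -0.6] My,tool [-0.02  0.01  0.31] gap 40.5 ff 5.0
```

>>> carry_out:
  slide:
    - [0, 0, 0]
    - [0, 0, 0]
    - [-0.0033, 0.0009, 0.0049]
    - [-0.0066, 0.0019, 0.0098]
    - [-0.0099, 0.0028, 0.0147]
    - [-0.0132, 0.0038, 0.0197]
    - [-0.0154, 0.0044, 0.023]
    - [-0.0154, 0.0044, 0.023]
    - [-0.0154, 0.0044, 0.023]
  dr:
    - [0, 0, 0]
    - [0, 0, 0]
    - [0, 0, 0]
    - [0, 0, 0]
    - [0, 0, 0]
    - [0, 0, 0]
    - [0, 0, 0]
    - [0, 0, 0]
    - [0, 0, 0]
  gripper: [38, 38, 38, 38, 38, 38, 38, 38, 38]
  newtons: 25

```text
clock: 14.73
eef_pos: [501.1, -244.0, 212.6]
eef_rot: [-2.854, -0.548, -0.796]
wrist_force: [0.7, -0.5, -1.7]
finger_gap: 40.0
finger_force: 25.0
```

```bash
python3 -c "
from h import *
st()"
```

```text
t14.73 pos A,U,V [28.38  0.75  0.09] phi 154.92 axis err deg [0.   0.1  0.04] F A,U,V [-1.9 -0.4 -0.3] My,tool [-0.05 -0.    0.41] gap 40.0 ff 25.0
```

>>> carry_out:
  slide:
    - [-0.0055, 0.0016, 0.0082]
    - [-0.011, 0.0031, 0.0164]
    - [-0.0166, 0.0047, 0.0246]
    - [-0.0221, 0.0063, 0.0328]
    - [-0.0276, 0.0078, 0.041]
    - [-0.0331, 0.0094, 0.0492]
    - [-0.0331, 0.0094, 0.0492]
  dr:
    - [0, 0, 0]
    - [0, 0, 0]
    - [0, 0, 0]
    - [0, 0, 0]
    - [0, 0, 0]
    - [0, 0, 0]
    - [0, 0, 0]
  gripper: [38, 38, 38, 38, 38, 38, 38]

```text
clock: 15.32
eef_pos: [492.7, -241.6, 225.3]
eef_rot: [-2.854, -0.548, -0.796]
wrist_force: [-0.1, 0.8, -3.0]
finger_gap: 40.0
finger_force: 25.0
```

```bash
python3 -c "
from h import *
st()"
```

```text
t15.32 pos A,U,V [43.79  0.89  0.09] phi 154.93 axis err deg [0.   0.11 0.06] F A,U,V [-2.3 -1.9  0.7] My,tool [-0.06  0.08  0.42] gap 40.0 ff 25.0
```

>>> carry_out:
  slide:
    - [-0.0055, 0.0016, 0.0082]
    - [-0.011, 0.0031, 0.0164]
    - [-0.0166, 0.0047, 0.0246]
    - [-0.0276, 0.0078, 0.041]
    - [-0.04, 0.0114, 0.0594]
    - [-0.06, 0.017, 0.089]
    - [-0.08, 0.0227, 0.1188]
    - [-0.1, 0.0284, 0.1485]
    - [-0.12, 0.034, 0.178]
    - [-0.12, 0.034, 0.178]
  dr:
    - [0, 0, 0]
    - [0, 0, 0]
    - [0, 0, 0]
    - [0, 0, 0]
    - [0, 0, 0]
    - [0, 0, 0]
    - [0, 0, 0]
    - [0, 0, 0]
    - [0, 0, 0]
    - [0, 0, 0]
  gripper: [38, 38, 38, 38, 38, 38, 38, 38, 38, 38]

```text
clock: 16.15
eef_pos: [462.4, -233.1, 271.2]
eef_rot: [-2.854, -0.55, -0.797]
wrist_force: [1.2, -0.0, -0.8]
finger_gap: 40.1
finger_force: 25.0
```

```bash
cat >> h.py <<'E'
T=[543.72,256.18,.1331]
def down(pos,yaw): # tool down, y axis at yaw deg
    c,s=np.cos(np.radians(yaw)),np.sin(np.radians(yaw)); y=np.array([c,s,0]);z=np.array([0,0,-1.])
    return delta(np.array(pos,float),np.c_[np.cross(y,z),y,z])
E
python3 - <<'E'
from h import *
st();s=read_state();print(s["joints"].round(2)); R=Ro.from_euler('xyz',s["eef_rot"]).as_matrix();print("y",R[:,1].round(2))
for yaw in(30,60,97.6,120,150,-150,-120,-90,-60,-30): print(yaw,*[v.round(4) for v in down([T[0],T[1],180],yaw)])
E
```

```text
t16.15 pos A,U,V [ 9.953e+01  1.440e+00 -1.000e-02] phi 154.94 axis err deg [0.   0.14 0.17] F A,U,V [-1.4  0.5  0.3] My,tool [-0.05  0.05  0.45] gap 40.1 ff 25.0
[-0.6   0.08  1.94  0.35  0.56  1.45]
y [-0.58 -0.78 -0.24]
30 [ 0.3255  1.957  -0.365 ] [-0.124   0.0595  0.4281]
60 [ 0.3255  1.957  -0.365 ] [ 0.1404 -0.0263 -0.4488]
97.6 [ 0.3255  1.957  -0.365 ] [ 0.1208  0.0174 -0.3512]
120 [ 0.3255  1.957  -0.365 ] [ 0.1072  0.0377 -0.292 ]
150 [ 0.3255  1.957  -0.365 ] [ 0.0872  0.0597 -0.2122]
-150 [ 0.3255  1.957  -0.365 ] [ 0.0424  0.0885 -0.0512]
-120 [ 0.3255  1.957  -0.365 ] [0.018  0.0962 0.0295]
-90 [ 0.3255  1.957  -0.365 ] [-0.0076  0.0995  0.1101]
-60 [ 0.3255  1.957  -0.365 ] [-0.0345  0.0982  0.1906]
-30 [ 0.3255  1.957  -0.365 ] [-0.0628  0.0918  0.2706]
```

The force stayed at the seat's weight, so it's off the rod again. Now I'll carry it over to the tray, turning the tool straight down.

>>> carry_out:
  slide:
    - [0.013, 0.08, 0]
    - [0.032, 0.2, 0]
    - [0.05, 0.32, 0]
    - [0.07, 0.44, 0]
    - [0.09, 0.56, 0]
    - [0.11, 0.68, 0]
    - [0.13, 0.8, 0]
    - [0.15, 0.92, 0]
    - [0.16, 0.98, 0]
    - [0.16, 0.98, 0]
  dr:
    - [-0.003, 0.0098, 0.019]
    - [-0.007, 0.0196, 0.038]
    - [-0.0103, 0.0295, 0.057]
    - [-0.0138, 0.0393, 0.076]
    - [-0.0172, 0.049, 0.095]
    - [-0.0207, 0.059, 0.114]
    - [-0.024, 0.0687, 0.133]
    - [-0.0276, 0.0786, 0.152]
    - [-0.031, 0.0884, 0.1715]
    - [-0.0345, 0.0982, 0.1906]
  gripper: [38, 38, 38, 38, 38, 38, 38, 38, 38, 38]

```text
clock: 16.98
eef_pos: [503.1, 14.5, 269.3]
eef_rot: [3.135, -0.049, 0.431]
wrist_force: [0.5, -0.2, -1.5]
finger_gap: 39.8
finger_force: 25.0
```

```bash
python3 - <<'E'
from h import *
s=read_state();print(s["clock"],s["eef_pos"],s["joints"].round(2),s["finger_gap"],s["finger_force"]);print(*[v.round(4) for v in down([T[0],T[1],180],-60)])
E
```

```text
16.9833 [503.05480828  14.51957864 269.34133874] [-0.05  0.21  1.72  0.02  1.17  1.08] 39.771981691774755 24.97359828092158
[ 0.1627  0.9666 -0.3574] [-0.0026  0.0074  0.0148]
```

>>> carry_out:
  slide:
    - [0.02, 0.12, 0]
    - [0.04, 0.27, 0]
    - [0.065, 0.42, 0]
    - [0.09, 0.57, -0.03]
    - [0.12, 0.72, -0.1]
    - [0.145, 0.87, -0.2]
    - [0.1627, 0.9666, -0.3]
    - [0.1627, 0.9666, -0.3574]
    - [0.1627, 0.9666, -0.3574]
    - [0.1627, 0.9666, -0.3574]
  dr:
    - [-0.001, 0.003, 0.005]
    - [-0.0026, 0.0074, 0.0148]
    - [-0.0026, 0.0074, 0.0148]
    - [-0.0026, 0.0074, 0.0148]
    - [-0.0026, 0.0074, 0.0148]
    - [-0.0026, 0.0074, 0.0148]
    - [-0.0026, 0.0074, 0.0148]
    - [-0.0026, 0.0074, 0.0148]
    - [-0.0026, 0.0074, 0.0148]
    - [-0.0026, 0.0074, 0.0148]
  gripper: [38, 38, 38, 38, 38, 38, 38, 38, 38, 38]

```text
clock: 17.82
eef_pos: [543.4, 253.4, 179.6]
eef_rot: [3.141, -0.001, 0.516]
wrist_force: [0.3, -1.4, -1.1]
finger_gap: 39.6
finger_force: 25.0
```

```bash
python3 - <<'E'
from h import *
s=read_state();print(s["clock"],s["eef_pos"],s["finger_gap"],s["wrist_force"]);print(*[v.round(4) for v in down([T[0],T[1],112],-60)])
a=camera("side");b=camera("top")
c=np.hstack([cv2.resize(a[160:300,140:300],(400,350),interpolation=2),cv2.resize(b[220:380,100:260],(400,350),interpolation=2)])
cv2.imwrite("pics/s4.png",c[:,:,::-1])
E
```

```text
17.8167 [543.38117195 253.41941688 179.6001174 ] 39.56547164033826 [ 0.28983979 -1.4134992  -1.12970425]
[ 0.0014  0.011  -0.2704] [0.0001 0.0002 0.0012]
```

View pics/s4.png

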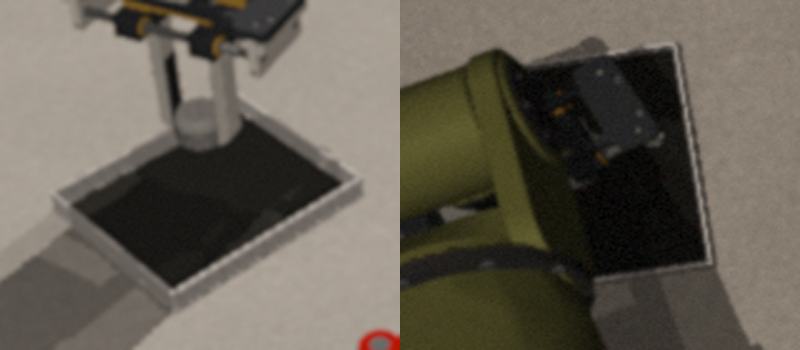

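The seat is held upright right at the fingertips (side ≈(200,125) in the crop), above the tray floor. I'll lower it and feel for the floor.

>>> carry_out:
  slide:
    - [0, 0, -0.1]
    - [0, 0, -0.18]
    - [0, 0, -0.24]
    - [0, 0, -0.27]
    - [0, 0, -0.285]
    - [0, 0, -0.294]
    - [0, 0, -0.294]
    - [0, 0, -0.294]
  dr:
    - [0, 0, 0]
    - [0, 0, 0]
    - [0, 0, 0]
    - [0, 0, 0]
    - [0, 0, 0]
    - [0, 0, 0]
    - [0, 0, 0]
    - [0, 0, 0]
  gripper: [38, 38, 38, 38, 38, 38, 38, 38]

```text
clock: 18.58
eef_pos: [543.9, 253.6, 107.5]
eef_rot: [3.14, -0.004, 0.516]
wrist_force: [0.4, 0.2, -1.5]
finger_gap: 40.1
finger_force: 25.0
```

>>> carry_out:
  slide:
    - [0, 0, -0.002]
    - [0, 0, -0.004]
    - [0, 0, -0.006]
    - [0, 0, -0.008]
    - [0, 0, -0.008]
    - [0, 0, -0.008]
  dr:
    - [0, 0, 0]
    - [0, 0, 0]
    - [0, 0, 0]
    - [0, 0, 0]
    - [0, 0, 0]
    - [0, 0, 0]
  gripper: [38, 38, 38, 38, 38, 38]

```text
clock: 19.08
eef_pos: [543.5, 253.6, 104.4]
eef_rot: [3.14, -0.002, 0.516]
wrist_force: [0.6, -0.7, -1.0]
finger_gap: 40.3
finger_force: 25.0
```

>>> carry_out:
  slide:
    - [0, 0, -0.002]
    - [0, 0, -0.004]
    - [0, 0, -0.006]
    - [0, 0, -0.006]
    - [0, 0, -0.006]
  dr:
    - [0, 0, 0]
    - [0, 0, 0]
    - [0, 0, 0]
    - [0, 0, 0]
    - [0, 0, 0]
  gripper: [38, 38, 38, 38, 38]

```text
clock: 19.5
eef_pos: [543.5, 253.6, 102.8]
eef_rot: [3.14, -0.002, 0.516]
wrist_force: [0.5, -0.5, -1.5]
finger_gap: 39.9
finger_force: 25.0
```

>>> carry_out:
  slide:
    - [0, 0, -0.002]
    - [0, 0, -0.004]
    - [0, 0, -0.004]
    - [0, 0, -0.004]
  dr:
    - [0, 0, 0]
    - [0, 0, 0]
    - [0, 0, 0]
    - [0, 0, 0]
  gripper: [38, 38, 38, 38]

```text
clock: 19.83
eef_pos: [543.6, 253.6, 102.4]
eef_rot: [3.14, -0.003, 0.516]
wrist_force: [-3.4, -1.0, 4.7]
finger_gap: 39.3
finger_force: 25.0
```

The seat touches the floor at TCP z = 102.4, as expected for its flat side. I'll let go and back off upward.

>>> carry_out:
  slide:
    - [0, 0, 0]
    - [0, 0, 0]
    - [0, 0, 0]
    - [0, 0, 0]
    - [0, 0, 0.02]
    - [0, 0, 0.06]
    - [0, 0, 0.15]
    - [0, 0, 0.3]
    - [0, 0, 0.45]
    - [0, 0, 0.6]
  dr:
    - [0, 0, 0]
    - [0, 0, 0]
    - [0, 0, 0]
    - [0, 0, 0]
    - [0, 0, 0]
    - [0, 0, 0]
    - [0, 0, 0]
    - [0, 0, 0]
    - [0, 0, 0]
    - [0, 0, 0]
  gripper: [43, 46, 55, 65, 65, 65, 65, 65, 65, 65]

```text
clock: 20.67
eef_pos: [543.2, 253.4, 254.5]
eef_rot: [3.14, -0.003, 0.516]
wrist_force: [1.2, 0.1, 0.6]
finger_gap: 60.8
finger_force: 0.0
```

>>> carry_out:
  slide:
    - [0, -0.17, 0.1]
    - [0, -0.34, 0.1]
    - [0, -0.5, 0.1]
    - [0, -0.66, 0.1]
    - [0, -0.82, 0.1]
    - [0, -0.98, 0.1]
    - [0, -0.98, 0.1]
    - [0, -0.98, 0.1]
  dr:
    - [0, 0, 0]
    - [0, 0, 0]
    - [0, 0, 0]
    - [0, 0, 0]
    - [0, 0, 0]
    - [0, 0, 0]
    - [0, 0, 0]
    - [0, 0, 0]
  gripper: [65, 65, 65, 65, 65, 65, 65, 65]

```text
clock: 21.33
eef_pos: [543.4, 6.7, 277.9]
eef_rot: [3.14, -0.003, 0.512]
wrist_force: [1.1, 0.4, 0.1]
finger_gap: 60.9
finger_force: 0.0
```

```bash
python3 - <<'E'
from h import *
a=camera("side");b=camera("top")
c=np.hstack([cv2.resize(a[160:480,130:530],(500,400)),cv2.resize(b[220:380,100:220],(300,400),interpolation=2)])
cv2.imwrite("pics/s5.png",c[:,:,::-1])
E
```

```text
(no output)
```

View pics/s5.png

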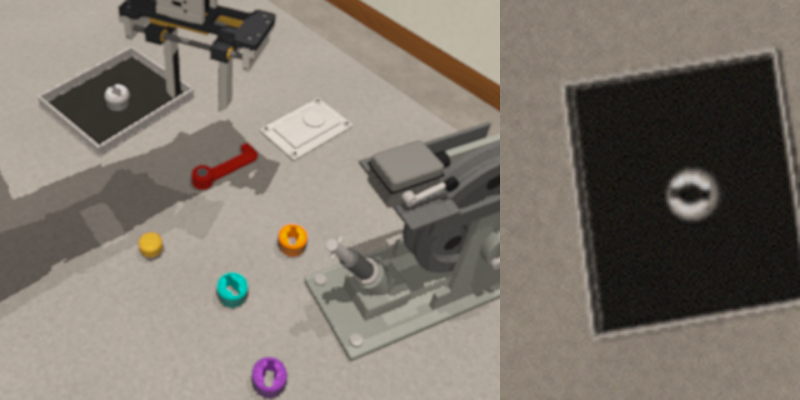

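The bare steel seat lies dome up, flat side down, in the middle of the tray (side crop ≈(117,95), top crop ≈(692,195)). The rod and pin are bare, the other parts haven't moved and the robot is clear, so I'm handing in.

```bash
python3 -c "
from cell import *
print(sign_off())"
```

```text
the job is handed in; nothing more can be done
None
```

The spring seat is off the rod and lying flat side down in the middle of the parts tray, with the other parts where they were; I drew it off twice, because the first grip was too low to set it down gently, and handed the job in at about 21 s.

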